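# Lower the two yellow stops on the welding fixture

## Task

The next tube has to slide across the welding fixture, so press the two stops with yellow pins all the way down with your fingertips, gently and without lifting or shifting their blocks, and take the hand away. Leave the stops with red, blue and green pins untouched, and the tube offcut, the hammer and the wrench too.

Things in the scene. Friction and masses are not known exactly. Their poses are not given: they have to be found in the camera images.
- yellow_a: Loose stop that stands by its own weight, one of the two stops to lower: a black block 56 x 56 mm and 30 mm high (about 0.6 kg) with a yellow round pin, 28 mm across, in the middle of its top. Origin: centre of the block's underside, which stands on the plate; z up, x and y along the block's sides.
- yellow_a_top (a point): Centre of the flat top face of the yellow pin on yellow_a; it goes down with the pin. With the pin fully up it is 47 mm above the block's underside, fully down 32 mm.
- yellow_a_pin (a joint): How far the yellow pin of yellow_a is pressed down, m: 0 fully up (17 mm proud of the block), 0.015 fully down on a hard stop (2 mm proud). It starts between 0 and 0.004. It slides straight down with about 3 N of friction, has no spring, and stays where it is left.
- yellow_b: Loose stop that stands by its own weight, one of the two stops to lower: a black block 56 x 56 mm and 30 mm high (about 0.6 kg) with a yellow round pin, 28 mm across, in the middle of its top. Origin: centre of the block's underside, which stands on the plate; z up, x and y along the block's sides.
- yellow_b_top (a point): Centre of the flat top face of the yellow pin on yellow_b; it goes down with the pin. With the pin fully up it is 47 mm above the block's underside, fully down 32 mm.
- yellow_b_pin (a joint): How far the yellow pin of yellow_b is pressed down, m: 0 fully up (17 mm proud of the block), 0.015 fully down on a hard stop (2 mm proud). It starts between 0 and 0.004. It slides straight down with about 3 N of friction, has no spring, and stays where it is left.
- red: Loose stop that stands by its own weight, to be left alone: a black block 56 x 56 mm and 30 mm high (about 0.6 kg) with a red round pin, 28 mm across, in the middle of its top. Origin: centre of the block's underside, which stands on the plate; z up, x and y along the block's sides.
- red_top (a point): Centre of the flat top face of the red pin on red; it goes down with the pin. With the pin fully up it is 47 mm above the block's underside, fully down 32 mm.
- red_pin (a joint): How far the red pin of red is pressed down, m: 0 fully up (17 mm proud of the block), 0.015 fully down on a hard stop (2 mm proud). It starts between 0 and 0.004. It slides straight down with about 3 N of friction, has no spring, and stays where it is left.
- blue: Loose stop that stands by its own weight, to be left alone: a black block 56 x 56 mm and 30 mm high (about 0.6 kg) with a blue round pin, 28 mm across, in the middle of its top. Origin: centre of the block's underside, which stands on the plate; z up, x and y along the block's sides.
- blue_top (a point): Centre of the flat top face of the blue pin on blue; it goes down with the pin. With the pin fully up it is 47 mm above the block's underside, fully down 32 mm.
- blue_pin (a joint): How far the blue pin of blue is pressed down, m: 0 fully up (17 mm proud of the block), 0.015 fully down on a hard stop (2 mm proud). It starts between 0 and 0.004. It slides straight down with about 3 N of friction, has no spring, and stays where it is left.
- green: Loose stop that stands by its own weight, to be left alone: a black block 56 x 56 mm and 30 mm high (about 0.6 kg) with a green round pin, 28 mm across, in the middle of its top. Origin: centre of the block's underside, which stands on the plate; z up, x and y along the block's sides.
- green_top (a point): Centre of the flat top face of the green pin on green; it goes down with the pin. With the pin fully up it is 47 mm above the block's underside, fully down 32 mm.
- green_pin (a joint): How far the green pin of green is pressed down, m: 0 fully up (17 mm proud of the block), 0.015 fully down on a hard stop (2 mm proud). It starts between 0 and 0.004. It slides straight down with about 3 N of friction, has no spring, and stays where it is left.
- plate: Steel fixture plate with a pattern of holes, 250 x 420 mm, 12 mm thick, fixed to the bench. Origin: centre of its underside, on the bench top; x along the short side. The five stops and the offcut stand on it in six places, two rows of three, about 130 mm apart along x and 150 mm along y; who stands where varies.
- offcut: Loose upright offcut of square aluminium tube, 40 x 40 mm, 60 mm high, standing on the plate among the stops. Origin: centre of its underside.
- hammer: Hammer with a wooden handle, 260 mm long, 26 mm high as it lies on the bench between robot and plate, on the robot's left. Origin: centre of its underside, mid-length; x along it towards the head.
- wrench: Steel wrench, about 180 mm long, under 15 mm high as it lies on the bench between robot and plate, on the robot's right. Origin: its underside near mid-length; x along it.
Not all that is in view belongs to the job. What is shaped like the yellow_a but turquoise is not meant. Leave any pink look-alike of the yellow_b alone.

How it is judged:
At the end, for the whole second after the job is handed in: Both yellow pins are within 3 mm of fully down (joint above 0.012), their blocks at rest within 10 mm of where they stood; the other three pins are still up and their blocks within 5 mm; offcut, hammer and wrench are within 10 mm of where they were (value of joint each of yellow_a_pin, yellow_b_pin above 0.012 m and distance of each of yellow_a, yellow_b, offcut, hammer, wrench from where it was at the start of the episode below 0.01 m and linear speed of each of yellow_a, yellow_b below 0.02 m/s and value of joint each of red_pin, blue_pin, green_pin below 0.008 m and distance of each of red, blue, green from where it was at the start of the episode below 0.005 m); the robot touches nothing.
It fails at once if the robot presses a yellow stop harder than 40 N (contact force between any of the fingers, the arm and yellow_a above 40 N or contact force between any of the fingers, the arm and yellow_b above 40 N).
It fails at once if a yellow stop's block is lifted or shifted by more than 10 mm, or tipped (distance of any of yellow_a, yellow_b from where it was at the start of the episode above 0.01 m or angle between any of yellow_a, yellow_b's own z axis and vertical above 0.12 rad).
It fails at once if the robot touches the red, blue or green stop (contact force between any of the fingers, the arm and red above 0.5 N or contact force between any of the fingers, the arm and blue above 0.5 N or contact force between any of the fingers, the arm and green above 0.5 N).
It fails at once if the red, blue or green stop is moved by more than 5 mm or its pin lowered by more than 3 mm (distance of any of red, blue, green from where it was at the start of the episode above 0.005 m or distance of any of red_top, blue_top, green_top from where it was at the start of the episode above 0.003 m).
It fails at once if the offcut, hammer or wrench is pushed or moved by more than 10 mm (contact force between any of the fingers, the arm and offcut above 2 N or contact force between any of the fingers, the arm and hammer above 2 N or contact force between any of the fingers, the arm and wrench above 2 N or distance of any of offcut, hammer, wrench from where it was at the start of the episode above 0.01 m).
It also fails if it takes over 46 s, if anything falls off the work surface, if the arm or the gripper's body presses on something with over 40 N, if the wrist force passes 120 N, or if a joint passes its speed limit or range.

## Robot

A 7-joint arm with a two-finger parallel gripper is mounted at the origin on the work surface. World frame = base frame: x ahead of the robot, y to its left, z up, the work surface at z = 0. Lengths are in m, angles in rad, forces in N, time in s.
With the tool pointing down it reaches from about 0.4 to 0.875 m from the base axis. Payload 19.3 kg.
Tool frame: the origin (TCP) lies midway between the tips of the shut fingers; the grasp point (between the pads) lies 19 mm behind it; x points along the fingers, y is the direction in which the jaws open and shut, and the axes are right-handed (so a half turn about x gives the same grasp; the last joint's range is limited). The gripper opens to 85 mm and grips with 20 to 120 N. Pads are 22 mm wide; open, the fingers measure 114 mm over their backs; the gripper's body (76 mm by 85 mm) begins 54 mm behind the grasp point. The pads swing forward as they close: fully open they stand 13 mm farther back than shut.
Start: joints at [1.196, 0.521, -0.036, 1.599, 0.021, 1.021, -0.113], TCP at [0.188, -0.596, 0.231] pointing down, gripper open.
Joint ranges: [-2.91, 2.91], [-0.3, 2.13], [-1.5, 1.42], [0.17, 2.43], [-1.26, 4.41], [0.16, 1.93], [-2.52, 2.52]. Speed limits (rad/s): [1.89, 1.89, 2.39, 2.39, 3.01, 3.01, 3.01].

## Interface

Orientations are given as [roll, pitch, yaw] about the fixed x, y, z axes, in that order (R = Rz(yaw) Ry(pitch) Rx(roll)).
In Python, from workcell import telemetry, vision, workorder gives the robot as it stands. The module is installed in compiled form; this text tells all that it offers.
- The arm moves only by the tool play_rows, never from a script. Its argument "deltas" is a list of rows, each a list of 7 numbers: the shift along the world's x, y, z in mm, then the turn, a rotation vector about the world's x, y, z in degrees, then the finger opening in mm, from 0 to 85.4. In form: [[x, y, z, wx, wy, wz, jaw], ...]. A call has 1 to 8 rows; each row shifts and turns the commanded pose from where the row before left it; what a row does not reach is not made up. A row lasts 1/8 s, in which the tool goes at most 62.5 mm and 10.7 degrees, less where a joint would pass 70% of its speed; a pose out of reach is approached as far as the arm can. A call with a gripper value outside its range is refused whole. The fingers move at their own pace and stop on an object; "grip_force" is the grip in N (left out, the last holds). Time passes only in rows, so rows that do not move let the fingers close. It gives the time, the measured TCP pose, the force and the opening at its end, in the units of the state.
- telemetry.observe(): the state, without advancing time (a new reading comes with each control period).
- vision.grab_frame(name): name is "scene" or "top" or "wrist"; returns the picture (420x560x3 uint8, red, green, blue); there is no depth.
- vision.camera_info(name): a dict with "mtx" (3x3 intrinsics, pixels), "k1" (the pictures are not rectified: a ray, as slopes to the right and down, at radius r is drawn at 1 + k1 r^2 times it, then the intrinsics apply), "rvec" (rotation vector, rad) and "tvec" (3), from world to camera coordinates, as OpenCV has them. Camera axes: x right, y down, z forward; pixel columns grow to the right and rows downward; lengths in m; the calibration is good to about 2 mm. A picture is of the moment at which its call begins: read the wrist's pose just before it. camera_info takes no time and is no camera call; for the wrist camera it gives the pose at the moment of the call.
- workorder.job_done(): hands the job in, once; it reports no verdict.
The state is a dict: "clock": time; "qpos": joint angles; "qd": joint speeds; "joint_efforts": joint torques, N m; "position": TCP position; "tool_rot": TCP orientation; "force": force on the tool from outside, world axes, zero at the start; "moment": the same for the moment, N m; "grip_width": finger opening in m.
Only numpy, scipy, OpenCV 4.12 (cv2) and the standard library are available. Lean on these libraries where they do the work, as an engineer would, in place of code of your own. Each camera call takes 0.05 s, during which the arm holds its last target. There are 200 camera calls.

## Working session

There is one attempt and no reset: what is moved stays moved. The work goes in short steps, Python scripts to look and compute and a tool call to move; the robot and the scene stay as the last step left them, time stands still between calls to the robot, and variables do not carry over. Pictures are saved under pics/ and viewed, about 8 in all and at most 12, crops included, and the job is handed in when it is done.

Besides the shell and the picture viewer there is one more tool, called after ">>>" in YAML: its name, and indented under it one key for each argument. play_rows: Moves the arm, as the interface text tells. Its arguments: {"type":"object","properties":{"deltas":{"type":"array","items":{"type":"array","items":{"type":"number"}}},"grip_force":{"type":"number"}},"required":["deltas"]}

```bash
mkdir -p pics; cat > h.py <<'E'
import numpy as np, cv2
from workcell import telemetry, vision, workorder
def save(img,n): cv2.imwrite('pics/'+n,img[:,:,::-1])
def ray(ci,uv):
    K=np.array(ci['mtx']);k=ci['k1'];R=cv2.Rodrigues(np.array(ci['rvec'],float))[0];t=np.array(ci['tvec'],float).ravel()
    p=cv2.undistortPoints(np.array([[uv]],float),K,np.array([k,0,0,0,0.]))[0,0]
    return -R.T@t, R.T@np.array([p[0],p[1],1])
def atz(ci,uv,z):
    o,d=ray(ci,uv); return o+d*(z-o[2])/d[2]
E
python3 - <<'E'
from h import *
for n in('top','scene'):
    save(vision.grab_frame(n),n+'1.png'); ci=vision.camera_info(n); print(n,ray(ci,(280,210)))
print(telemetry.observe())
E
```

```text
top (array([0.34866902, 0.01408567, 0.99191579]), array([ 0.11545247, -0.03704107, -0.99275589]))
scene (array([1.31907728, 0.00987879, 0.60393635]), array([-8.39678437e-01,  6.68790760e-04, -5.43152079e-01]))
{'clock': 0.1, 'qpos': array([ 1.19580516,  0.52196547, -0.03633228,  1.59991804,  0.02118064,
        1.02112458, -0.11280099]), 'qd': array([-5.99378464e-05, -8.52726401e-04, -9.33259631e-04,  1.17950938e-04,
        8.32893091e-04,  2.39683219e-04,  5.27577017e-04]), 'joint_efforts': array([ 5.92829398e-03, -9.28489780e+01,  1.98518112e+00, -3.70534337e+01,
        1.82453881e-02,  5.25400348e-03,  9.55581709e-05]), 'position': array([ 0.18744573, -0.59591871,  0.23078814]), 'tool_rot': array([-1.51897401,  1.56976498,  1.92739132]), 'force': array([-0.14271713, -0.0948999 , -0.52972025]), 'moment': array([0.04100344, 0.01139985, 0.06625372]), 'grip_width': 0.08515994513698734}
```

View pics/top1.png

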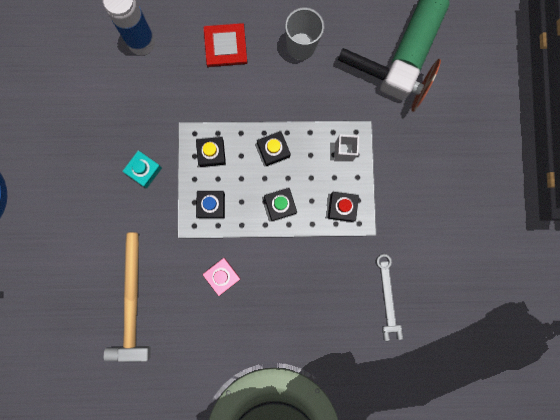

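View pics/scene1.png

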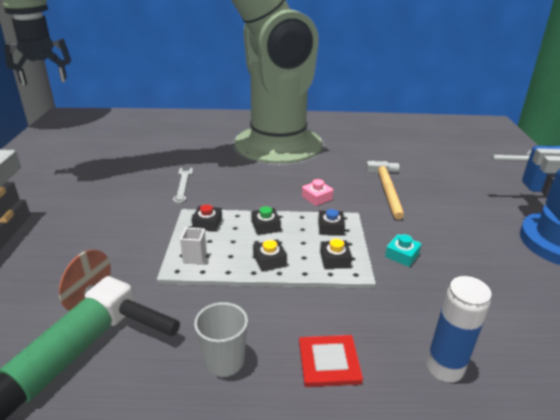

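The top view shows yellow pins at (210,150) and (274,147), with blue at (210,203), green at (281,204), red at (345,206) and the offcut at (347,147). The scene view agrees: yellow at (270,246) and (337,245). Next I triangulate the pins.

```bash
python3 - <<'E'
from h import *
ims={n:cv2.imread(f'pics/{n}1.png') for n in('top','scene')}
def blobs(n,lo,hi,roi):
    m=cv2.inRange(cv2.cvtColor(ims[n],cv2.COLOR_BGR2HSV),lo,hi)
    x0,y0,x1,y1=roi; z=np.zeros_like(m); z[y0:y1,x0:x1]=m[y0:y1,x0:x1]
    c,l,s,ce=cv2.connectedComponentsWithStats(z)
    return sorted([(tuple(ce[i].round(1)),s[i,4],s[i,2:4].tolist()) for i in range(1,c) if s[i,4]>40])
Y=((22,120,100),(34,255,255))
t=blobs('top',*Y,(180,120,375,240)); s=blobs('scene',*Y,(165,205,370,285))[::-1]
print(t,s)
ct,cs=vision.camera_info('top'),vision.camera_info('scene')
for a in t: print('top@z.057',atz(ct,a[0],.057).round(4))
for a in s: print('scene@z.057',atz(cs,a[0],.057).round(4))
for a,b in zip(t,s):
    o1,d1=ray(ct,a[0]);o2,d2=ray(cs,b[0])
    k=np.linalg.lstsq(np.c_[d1,-d2],o2-o1,rcond=None)[0]; p,q=o1+k[0]*d1,o2+k[1]*d2
    print('tri',((p+q)/2).round(4),'gap',np.linalg.norm(p-q).round(4))
for n,uv in dict(blue=(210,203),green=(281,204),red=(345,206),off=(347,147)).items(): print(n,atz(ct,uv,.058).round(3))
from scipy.spatial.transform import Rotation as Ro
print(Ro.from_euler('xyz',telemetry.observe()['tool_rot']).as_matrix().round(3))
E
```

```text
[((np.float64(209.0), np.float64(148.5)), np.int32(147), [13, 14]), ((np.float64(273.4), np.float64(145.5)), np.int32(141), [13, 14])] [((np.float64(336.3), np.float64(244.4)), np.int32(139), [15, 13]), ((np.float64(269.5), np.float64(245.2)), np.int32(127), [14, 12])]
top@z.057 [0.5869 0.1229 0.057 ]
top@z.057 [ 0.5917 -0.0097  0.057 ]
scene@z.057 [0.5947 0.1227 0.057 ]
scene@z.057 [ 0.601  -0.0088  0.057 ]
tri [0.5881 0.1236 0.052 ] gap 0.0002
tri [ 0.5932 -0.0094  0.051 ] gap 0.0008
blue [0.474 0.121 0.058]
green [ 0.47  -0.023  0.058]
red [ 0.464 -0.153  0.058]
off [ 0.586 -0.162  0.058]
[[-0.     0.3   -0.954]
 [ 0.001 -0.954 -0.3  ]
 [-1.    -0.001  0.   ]]
```

>>> play_rows:
  deltas:
    - [24,40,0,0,0,0,0]
    - [24,40,0,0,0,0,0]
    - [24,40,0,0,0,0,0]
    - [24,40,0,0,0,0,0]
    - [24,40,0,0,0,0,0]
    - [24,40,0,0,0,0,0]
    - [24,40,0,0,0,0,0]
    - [24,40,0,0,0,0,0]

```text
clock: 1.1
position: [0.38, -0.2748, 0.2312]
tool_rot: [-0.758, 1.571, 2.688]
force: [0.9, -0.2, -0.1]
grip_width: -0.0001
```

>>> play_rows:
  deltas:
    - [24,40,0,0,0,0,0]
    - [24,40,0,0,0,0,0]
    - [24,40,0,0,0,0,0]
    - [24,40,0,0,0,0,0]
    - [24,40,0,0,0,0,0]
    - [24,40,0,0,0,0,0]
    - [24,40,0,0,0,0,0]
    - [0,0,0,0,0,0,0]

```text
clock: 2.1
position: [0.5484, 0.0073, 0.2308]
tool_rot: [-1.683, 1.569, 1.768]
force: [0.1, -0.6, -1.0]
grip_width: -0.0005
```

```bash
python3 - <<'E'
from h import *
o=telemetry.observe(); print(o['position'],o['force'],o['grip_width'],o['qpos'])
ci=vision.camera_info('wrist'); im=vision.grab_frame('wrist'); save(im,'w1.png')
np.save('w1.npy',ci,allow_pickle=True)
R=cv2.Rodrigues(np.array(ci['rvec'],float))[0]
for p in [(.588,.123,.057),(.592,-.009,.057),tuple(o['position'])]:
    print(p,(np.array(ci['mtx'])@(c:=R@np.array(p)+np.ravel(ci['tvec'])))[:2]/c[2])
E
```

```text
[0.54836431 0.00729803 0.23081447] [ 0.06431497 -0.60882677 -1.01072795] -0.0005009859539364385 [ 0.09450469  0.41202643 -0.28697898  1.79354614  0.13742588  0.95563746
 -1.51079933]
(0.588, 0.123, 0.057) [178.79673069 114.93028531]
(0.592, -0.009, 0.057) [303.19827416 151.12805845]
(np.float64(0.5483643051246895), np.float64(0.0072980322581050056), np.float64(0.23081446816048187)) [276.0604139  267.12053052]
```

View pics/w1.png

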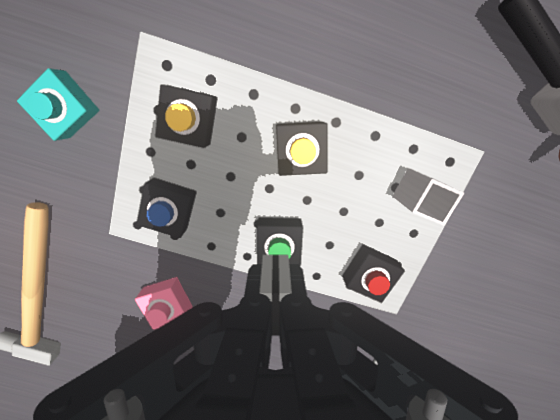

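The wrist view shows yellow pin tops at (180,116) and (303,150), within 2 px of the predicted positions. I'll move above the near one, yellow (0.592,-0.009).

>>> play_rows:
  deltas:
    - [22,-8,0,0,0,0,0]
    - [22,-8,0,0,0,0,0]
    - [0,0,-40,0,0,0,0]
    - [0,0,-40,0,0,0,0]
    - [0,0,-40,0,0,0,0]
    - [0,0,-25,0,0,0,0]
    - [0,0,0,0,0,0,0]
    - [0,0,0,0,0,0,0]

```text
clock: 3.15
position: [0.5919, -0.0128, 0.0874]
tool_rot: [2.666, 1.57, -0.172]
force: [0.4, 0.3, -0.1]
grip_width: -0.0001
```

```bash
python3 - <<'E'
from h import *
o=telemetry.observe(); print(o['position'],o['force'])
a=vision.grab_frame('wrist');b=vision.grab_frame('scene')
save(np.hstack([a[60:360,130:430],cv2.resize(b[200:290,220:310],(300,300),interpolation=cv2.INTER_CUBIC)]),'w2.png')
E
```

```text
[ 0.59186601 -0.01281515  0.08736678] [ 0.36281899  0.34854433 -0.05124108]
```

View pics/w2.png

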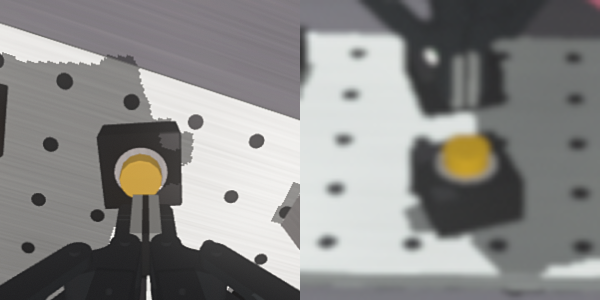

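The tips sit about 4 mm to the -y side of the pin centre. I'll correct this and descend.

>>> play_rows:
  deltas:
    - [0,4,0,0,0,0,0]
    - [0,0,-8,0,0,0,0]
    - [0,0,-8,0,0,0,0]
    - [0,0,-6,0,0,0,0]
    - [0,0,0,0,0,0,0]

```text
clock: 3.88
position: [0.5912, -0.0082, 0.0636]
tool_rot: [-0.292, 1.57, -3.129]
force: [-0.2, -0.6, 0.3]
grip_width: 0.0003
```

>>> play_rows:
  deltas:
    - [0,0,-2,0,0,0,0]
    - [0,0,-2,0,0,0,0]
    - [0,0,-2,0,0,0,0]
    - [0,0,-2,0,0,0,0]
    - [0,0,0,0,0,0,0]

```text
clock: 4.5
position: [0.5915, -0.0082, 0.0561]
tool_rot: [-0.42, 1.571, 3.027]
force: [1.1, -0.3, 0.9]
grip_width: -0.0003
```

>>> play_rows:
  deltas:
    - [0,0,-1,0,0,0,0]
    - [0,0,-1,0,0,0,0]
    - [0,0,-1,0,0,0,0]
    - [0,0,-1,0,0,0,0]
    - [0,0,0,0,0,0,0]

```text
clock: 5.12
position: [0.5915, -0.0082, 0.0522]
tool_rot: [-0.623, 1.571, 2.823]
force: [0.8, 0.4, 0.5]
grip_width: 0.0
```

>>> play_rows:
  deltas:
    - [0,0,-1,0,0,0,0]
    - [0,0,-1,0,0,0,0]
    - [0,0,-1,0,0,0,0]
    - [0,0,0,0,0,0,0]

```text
clock: 5.62
position: [0.5914, -0.0082, 0.0491]
tool_rot: [-0.519, 1.571, 2.928]
force: [-0.1, 0.0, 0.2]
grip_width: 0.0002
```

>>> play_rows:
  deltas:
    - [0,0,-1,0,0,0,0]
    - [0,0,-1,0,0,0,0]

```text
clock: 5.88
position: [0.5915, -0.0082, 0.0473]
tool_rot: [-0.583, 1.571, 2.863]
force: [-0.1, -0.1, 2.6]
grip_width: -0.0003
```

>>> play_rows:
  deltas:
    - [0,0,-1,0,0,0,0]

```text
clock: 6.0
position: [0.5915, -0.0082, 0.0462]
tool_rot: [-0.301, 1.571, -3.138]
force: [-1.1, -0.2, 3.7]
grip_width: -0.0001
```

>>> play_rows:
  deltas:
    - [0,0,-0.5,0,0,0,0]

```text
clock: 6.12
position: [0.5915, -0.0082, 0.0457]
tool_rot: [-0.457, 1.571, 2.989]
force: [-0.6, -0.3, 3.3]
grip_width: -0.0003
```

```bash
python3 - <<'E'
from h import *
a=vision.grab_frame('wrist');b=vision.grab_frame('scene')
save(np.hstack([a[60:360,130:430],cv2.resize(b[200:290,220:310],(300,300),interpolation=cv2.INTER_CUBIC)]),'w3.png')
E
```

```text
(no output)
```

View pics/w3.png

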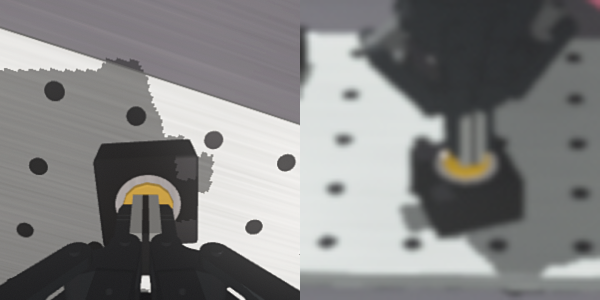

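The tips are on the pin and it is sinking at about 3 N. I'll continue in fine steps until the hard stop shows in the force.

>>> play_rows:
  deltas:
    - [0,0,-0.5,0,0,0,0]
    - [0,0,-0.5,0,0,0,0]

```text
clock: 6.48
position: [0.5915, -0.0082, 0.0448]
tool_rot: [-1.02, 1.571, 2.426]
force: [-1.1, -0.2, 3.4]
grip_width: 0.0001
```

>>> play_rows:
  deltas:
    - [0,0,-0.5,0,0,0,0]

```text
clock: 6.6
position: [0.5915, -0.0082, 0.0443]
tool_rot: [-0.407, 1.571, 3.039]
force: [-1.3, -0.6, 2.3]
grip_width: 0.0001
```

>>> play_rows:
  deltas:
    - [0,0,-0.5,0,0,0,0]

```text
clock: 6.72
position: [0.5916, -0.0082, 0.044]
tool_rot: [2.379, 1.571, -0.458]
force: [-5.2, 0.6, 13.8]
grip_width: 0.0001
```

The hard stop shows at z = 0.044 with 13.8 N. I'll retract straight up and go across to the other stop.

>>> play_rows:
  deltas:
    - [0,0,3,0,0,0,0]
    - [0,0,20,0,0,0,0]
    - [0,0,33,0,0,0,0]
    - [-1,44,0,0,0,0,0]
    - [-1,44,0,0,0,0,0]
    - [-1,43,0,0,0,0,0]
    - [0,0,-13,0,0,0,0]
    - [0,0,0,0,0,0,0]

```text
clock: 7.72
position: [0.5882, 0.1222, 0.0868]
tool_rot: [0.409, 1.57, -2.428]
force: [0.8, -0.9, 0.1]
grip_width: 0.0
```

```bash
python3 - <<'E'
from h import *
o=telemetry.observe(); print(o['position'],o['force'])
a=vision.grab_frame('wrist');b=vision.grab_frame('scene')
save(np.hstack([a[60:360,130:430],cv2.resize(b[190:290,260:360],(300,300),interpolation=cv2.INTER_CUBIC)]),'w4.png')
E
```

```text
[0.58823737 0.12217167 0.08675134] [ 0.82259583 -0.92049516  0.10279236]
```

View pics/w4.png

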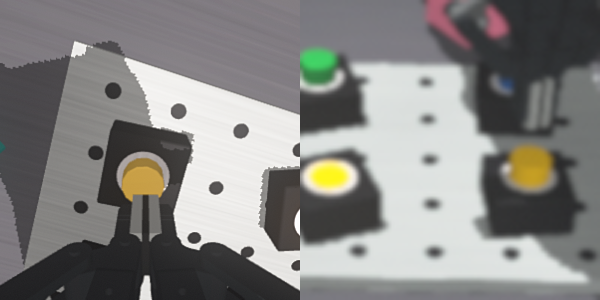

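The first pin now sits almost flush with its collar. The tips are centred over the second pin to within a few mm, so I'll descend.

>>> play_rows:
  deltas:
    - [0,0,-8,0,0,0,0]
    - [0,0,-8,0,0,0,0]
    - [0,0,-8,0,0,0,0]
    - [0,0,-2,0,0,0,0]
    - [0,0,-2,0,0,0,0]
    - [0,0,-1,0,0,0,0]
    - [0,0,-1,0,0,0,0]

```text
clock: 8.7
position: [0.5886, 0.1229, 0.057]
tool_rot: [3.114, 1.571, 0.277]
force: [-0.9, -0.2, 2.4]
grip_width: 0.0
```

>>> play_rows:
  deltas:
    - [0,0,-1,0,0,0,0]
    - [0,0,-1,0,0,0,0]
    - [0,0,-1,0,0,0,0]
    - [0,0,-1,0,0,0,0]

```text
clock: 9.2
position: [0.5886, 0.1228, 0.0528]
tool_rot: [-2.929, 1.571, 0.518]
force: [0.2, 0.9, 3.1]
grip_width: -0.0002
```

>>> play_rows:
  deltas:
    - [0,0,-1,0,0,0,0]
    - [0,0,-1,0,0,0,0]
    - [0,0,-1,0,0,0,0]

```text
clock: 9.57
position: [0.5886, 0.1229, 0.0497]
tool_rot: [-2.76, 1.571, 0.686]
force: [1.1, 0.5, 2.8]
grip_width: 0.0001
```

>>> play_rows:
  deltas:
    - [0,0,-1,0,0,0,0]
    - [0,0,-1,0,0,0,0]
    - [0,0,-1,0,0,0,0]
    - [0,0,-1,0,0,0,0]
    - [0,0,-0.5,0,0,0,0]

```text
clock: 10.2
position: [0.5886, 0.1228, 0.0453]
tool_rot: [-2.982, 1.571, 0.465]
force: [1.9, 0.9, 2.6]
grip_width: -0.0004
```

>>> play_rows:
  deltas:
    - [0,0,-0.5,0,0,0,0]

```text
clock: 10.32
position: [0.5886, 0.1228, 0.0448]
tool_rot: [-3.125, 1.571, 0.322]
force: [1.2, 1.1, 3.4]
grip_width: -0.0001
```

>>> play_rows:
  deltas:
    - [0,0,-0.5,0,0,0,0]

```text
clock: 10.45
position: [0.5886, 0.1228, 0.0443]
tool_rot: [-3.015, 1.571, 0.431]
force: [1.3, 0.5, 2.2]
grip_width: 0.0001
```

>>> play_rows:
  deltas:
    - [0,0,-0.5,0,0,0,0]

```text
clock: 10.58
position: [0.5886, 0.1229, 0.044]
tool_rot: [-3.099, 1.571, 0.347]
force: [-1.4, -0.5, 13.2]
grip_width: -0.0001
```

>>> play_rows:
  deltas:
    - [0,0,3,0,0,0,0]
    - [0,0,20,0,0,0,0]
    - [0,0,50,0,0,0,0]
    - [0,0,50,0,0,0,0]
    - [0,0,50,0,0,0,0]
    - [-20,-40,0,0,0,0,0]
    - [-20,-40,0,0,0,0,0]
    - [-20,-40,0,0,0,0,0]

```text
clock: 11.58
position: [0.5277, 0.0016, 0.2181]
tool_rot: [2.713, 1.57, -0.124]
force: [0.4, -0.1, 0.1]
grip_width: 0.0004
```

>>> play_rows:
  deltas:
    - [-24,-40,0,0,0,0,0]
    - [-24,-40,0,0,0,0,0]
    - [-24,-40,0,0,0,0,0]
    - [-24,-40,0,0,0,0,0]
    - [-24,-40,0,0,0,0,0]
    - [0,0,0,0,0,0,0]
    - [0,0,0,0,0,0,0]

```text
clock: 12.45
position: [0.4088, -0.1969, 0.2176]
tool_rot: [2.753, 1.57, -0.084]
force: [0.3, 0.0, -0.5]
grip_width: 0.0
```

```bash
python3 - <<'E'
from h import *
o=telemetry.observe(); print(o['position'],o['force'],o['clock'])
a=vision.grab_frame('top');b=vision.grab_frame('scene')
A=cv2.imread('pics/top1.png')[:,:,::-1]
save(np.vstack([np.hstack([cv2.resize(x[115:245,170:385],None,fx=1.8,fy=1.8) for x in(A,a)]),cv2.resize(b[195:290,150:390],(774,306),interpolation=cv2.INTER_CUBIC)]),'end.png')
E
```

```text
[ 0.40880287 -0.19685609  0.21758473] [ 0.30449155  0.04323281 -0.47407803] 12.45
```

View pics/end.png

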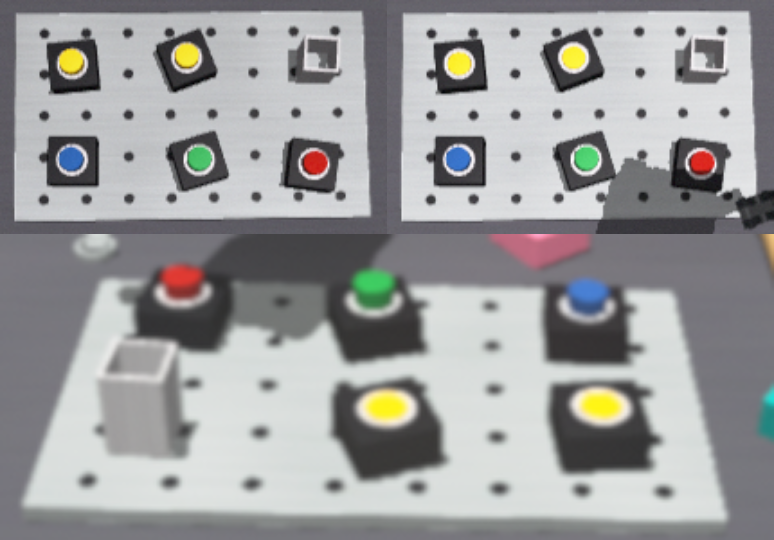

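Both yellow pins are down and centred in their collars, the blocks have not moved, the other three pins are still up, and the hand is clear.

```bash
python3 -c "from workcell import workorder; print(workorder.job_done())"
```

```text
the job is handed in; nothing more can be done
None
```

I pressed both yellow pins down to their hard stops with the closed fingertips, took the hand away and handed the job in at about 12.6 s.

- **Pressing:** On both pins the fingertips stopped at z = 0.044 m, the height expected for fully down. The measured force was about 3 N while each pin slid and about 14 N at most against the stop, under the 40 N limit.
- **Final pictures:** Both yellow pins are flush. Compared by eye with the first picture, all five blocks and the offcut stand where they were, and the red, blue and green pins are still up. The hand ended about 0.22 m above the bench and touches nothing.
- **Not checked:** The hammer and wrench were not compared in the last picture. The hand came down only over the two yellow stops and was otherwise about 0.2 m up or higher near them.
- **Disagreements:**
  - The two fixed cameras differed by about 8 mm in x for the pins at the assumed height. The wrist camera settled it.
  - At the second pin, the wrist and scene views differed by a few mm on the tip centring. I left it, as this was well inside the 14 mm pin radius.

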